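# Move three watches on to their next stations at the watchmaker's bench

### The job

Move each watch on to its next station: the round wrist watch goes from the casing cushion onto the timing machine's microphone stand, the pocket watch from the microphone stand onto the white coil face of the demagnetiser, and the rectangular watch from the demagnetiser onto the casing cushion. A station takes one watch at a time, so park one on the empty green pad on the way; set each watch down gently, dial up, in the middle of its station and let go. Watches must not be dropped, turned over or touch one another, and the loupe, the jar and the blower stay where they are.

Things in the scene. Friction and masses are not known exactly. Their poses are not given: they have to be found in the camera images.
- round_watch_center (a point): round steel wrist-watch head without strap, white dial, lying dial up: case 41 mm across, 13 mm thick, four lugs with solid end links between them (flat ends 28 mm wide and 50 mm apart along its x, up to 8 mm above its underside), crown standing out 4 mm on its -y side. Point: centre of the case, 6.5 mm above its underside. x points to 12 o'clock, z up out of the dial. Starts on the casing cushion. About 85 g.
- pocket_watch_center (a point): steel pocket watch, white dial, lying dial up: round case 49 mm across, 13.5 mm thick, with crown and ring-shaped bow on its +x side (the bow ends 44 mm from the centre); its sides towards +y and -y are clear. Point: centre of the case, 6.75 mm above its underside. z up out of the dial. Starts on the microphone stand. About 95 g.
- rect_watch_center (a point): rectangular steel wrist-watch head without strap, white dial, lying dial up: 46 mm long over its lugs and end links along its x (flat ends, up to 8 mm above its underside), 29 mm wide along its y, 13 mm thick, small crown standing out 3.5 mm on its -y side. Point: centre of the case, 6.5 mm above its underside. z up out of the dial. Starts on the demagnetiser. About 65 g.
- mic_top (a point): microphone stand of the timing machine: grey foot 95 x 76 mm, black head with two small side jaws opened wide, and on top a flat round aluminium rest plate 58 mm across. Fixed where it stands. Point: centre of the plate's upper face, 47 mm above the bench; the jaws and head stay 6 mm below the plate. z up.
- demag_top (a point): demagnetiser: blue moulded box 115 x 78 x 34 mm with a flat round white coil face 62 mm across on top, and a key and pilot lamp at its -x end. Fixed. Point: centre of the white coil face (14 mm from the box's middle towards +x), 35 mm above the bench. z up.
- cushion_top (a point): casing cushion: round black leather-covered block, 82 mm across, with a firm flat top. Fixed. Point: centre of the top, 28 mm above the bench. z up.
- pad_top (a point): empty dark green leather pad, 110 x 100 mm, 5 mm thick, firm and flat, fixed to the bench: the free spot to park a watch on. Point: centre of its upper face, 5 mm above the bench. z up.
- loupe_center (a point): bystander, loose: black eye loupe standing wide end down, 35 mm across, 28 mm tall. Point: half-way up its axis. Leave alone.
- jar_center (a point): bystander, loose: small glass jar with steel lid, 45 mm across, 42 mm tall. Point: half-way up its axis. Leave alone.
- blower_center (a point): bystander, loose: black rubber dust blower standing on its base, bulb 58 mm across, thin nozzle on top up to 92 mm above the bench. Point: on its axis, 29 mm above the bench. Leave alone.

How it is judged (in metres and radians):
At the end, for the whole second after the job is handed in: Round watch on the microphone stand's rest plate, pocket watch on the demagnetiser's white face, rectangular watch on the casing cushion: each resting on its face (height within 3 to 4 mm), its centre within 12 mm of the station's centre, dial up and level within 7 degrees, released and at rest (horizontal distance between round_watch_center and mic_top below 0.012 m and z of round_watch_center in the frame of mic_top between 0.0035 and 0.0105 m and angle between each of round_watch_center, pocket_watch_center, rect_watch_center's own z axis and vertical below 0.12 rad and linear speed of each of round_watch, pocket_watch, rect_watch below 0.02 m/s and angular speed of each of round_watch, pocket_watch, rect_watch below 0.2 rad/s and horizontal distance between pocket_watch_center and demag_top below 0.012 m and z of pocket_watch_center in the frame of demag_top between 0.00375 and 0.01075 m and horizontal distance between rect_watch_center and cushion_top below 0.012 m and z of rect_watch_center in the frame of cushion_top between 0.0035 and 0.0105 m); the robot touches nothing.
It fails at once if a watch is dropped (falls free from more than about 2 cm) ((linear speed of round_watch above 0.65 m/s and contact force between the fingers and round_watch below 0.05 N) or (linear speed of pocket_watch above 0.65 m/s and contact force between the fingers and pocket_watch below 0.05 N) or (linear speed of rect_watch above 0.65 m/s and contact force between the fingers and rect_watch below 0.05 N)).
It fails at once if a watch is tipped on edge or turned over (more than 70 degrees) (angle between any of round_watch_center, pocket_watch_center, rect_watch_center's own z axis and vertical above 1.22 rad).
It fails at once if two watches touch one another (contact force between round_watch and pocket_watch above 0.2 N or contact force between any of pocket_watch, round_watch and rect_watch above 0.2 N).
It fails at once if the loupe, the jar or the blower is pushed more than 25 mm or knocked over (distance of any of loupe_center, jar_center, blower_center from where it was at the start of the episode above 0.025 m).
It also fails if it takes over 118 s, if anything falls off the work surface, if the arm or the gripper's body presses on something with over 40 N, if the wrist force passes 120 N, or if a joint passes its speed limit or range.

### The arm

A 6-joint arm with a two-finger parallel gripper is mounted at the origin on the work surface. World frame = base frame: x ahead of the robot, y to its left, z up, the work surface at z = 0. Lengths are in mm, angles in rad, forces in N, time in s.
With the tool pointing down it reaches from about 300 to 825 mm from the base axis. Payload 5.4 kg.
Tool frame: the origin (TCP) lies on the centre line of the jaws, within the pads' length; the fingertips stand 8 mm ahead of it and the grasp point (between the pads) lies 11 mm behind it; z points along the fingers, y is the line along which they close (so a half turn about z gives the same grasp; the last joint's range is limited). The gripper opens to 92 mm and grips with 3 to 60 N. Pads are 20 mm wide; open, the fingers measure 128 mm over their backs; the gripper's body (75 mm by 189 mm) begins 69 mm behind the grasp point.
Start: joints at [-1.366, 0.158, 1.597, -0, 1.386, -0.21], TCP at [231.704, -526.231, 222.601] pointing down, gripper open.
Joint ranges: [-2.91, 2.91], [-0.94, 2.29], [0.18, 2.7], [-1.29, 4.43], [0.17, 2.64], [-3, 3]. Speed limits (rad/s): [2.57, 2.57, 3.14, 3.14, 3.14, 3.14].

### API

Orientations are given as a unit quaternion [x, y, z, w].
In Python, from station import bot gives the robot as it stands. The module is installed in compiled form; this text tells all that it offers.
- The arm moves only by the shell command python3 -m pendant 'ROWS' [FORCE]. ROWS is JSON, one flat list of numbers, 7 for each row, row after row: the turn, a rotation vector about the tool's x, y, z in rad, then the shift along the tool's x, y, z in m, then the gripper's target within -1 to 1 (shut at 1, half-way at 0, fully open at -1). A call has 1 to 5 rows; each row shifts and turns the commanded pose from where the row before left it, along the tool's axes as they then stand; what a row does not reach is not made up. A row lasts 1/8 s, in which the tool goes at most 62.5 mm and 10.7 degrees, less where a joint would pass 70% of its speed; a pose out of reach is approached as far as the arm can. A call with a gripper value outside its range is refused whole. The fingers move at their own pace and stop on an object; FORCE is the grip in N (left out, the last holds). Time passes only in rows, so rows that do not move let the fingers close. It gives the time, the measured TCP pose, the force, the opening and the grip force at its end, in the units of the state.
- bot.get_obs(): the state, without advancing time (a new reading comes with each control period).
- bot.get_image(name): name is "scene" or "top"; returns a dict with "image" (420x560x3 uint8, red, green, blue), "vertical_fov" (degrees; the focal length in pixels is half the picture's height over the tangent of half this angle, whatever the lens; pixels are square), "cx", "cy" (the principal point, pixels), "position" and "orientation" of the camera in the world. Camera axes: x right, y up, looking along -z (the intrinsics and any distortion apply to the point x, -y, -z); pixel columns grow to the right and rows downward; lengths in mm; the calibration is good to about 2 mm. A picture is of the moment at which its call begins. There is no depth.
- bot.finish_job(): hands the job in; it is judged then, once.
Trained networks look in a picture, given as the dict that the camera call returned (one of the last four; its "shot" number tells which), for a name from the list of things; names that differ only in an ending like _2 or _b are one class to them, and where a whole thing is asked for, a point or a joint stands for the part that bears it (a point fixed in the world has none). Each returns a list of dicts, best first, with "p" (0 to 1); they miss things now and then, are a little off and sometimes report something else, mostly with a low value. They report only what shows in the picture. A call takes as long as a camera call.
- bot.silhouettes(picture, name): "pixels" (420x560 bool, what is visible of it).
- bot.tip_of(picture, name): "position" ([x, y, z] in mm, in world coordinates, good to about 4 mm: a listed point, or the origin of a listed thing).
The state is a dict: "time": time; "joint_pos": joint angles; "dq": joint speeds; "joint_efforts": joint torques, N m; "tcp_pos": TCP position; "orientation": TCP orientation; "contact_force": force on the tool from outside, world axes, zero at the start; "moment": the same for the moment, N m; "finger_gap": finger opening in mm; "grip_force": force on a finger pad.
Only numpy, scipy, OpenCV 4.12 (cv2) and the standard library are available. Lean on these libraries where they do the work, as an engineer would, in place of code of your own. Each camera call takes 0.05 s, during which the arm holds its last target. There are 200 camera calls.

## Working session

There is one attempt and no reset: what is moved stays moved. The work goes in short steps, Python scripts to look and compute and a shell command to move; the robot and the scene stay as the last step left them, time stands still between calls to the robot, and variables do not carry over. Pictures are saved under pics/ and viewed, at most 14 in all, crops included, and the job is handed in when it is done.

```bash
mkdir -p pics; python3 - <<'E'
from station import bot
import cv2,numpy as np
o=bot.get_obs(); print({k:np.round(v,3).tolist() for k,v in o.items()})
for c in("scene","top"):
    p=bot.get_image(c); cv2.imwrite(f"pics/{c}1.png",p["image"][:,:,::-1])
    print(c,{k:v for k,v in p.items() if k!="image"})
    for n in "round_watch_center pocket_watch_center rect_watch_center mic_top demag_top cushion_top pad_top loupe_center jar_center blower_center".split():
        r=bot.tip_of(p,n); print(n,[(np.round(d["position"],1).tolist(),round(d["p"],2)) for d in r[:2]])
E
```

```text
{'time': 0.0, 'joint_pos': [-1.366, 0.159, 1.598, -0.0, 1.386, -0.21], 'dq': [0.001, -0.001, 0.001, 0.001, -0.0, 0.001], 'joint_efforts': [0.0, -38.557, -32.211, 0.07, 0.038, -0.0], 'tcp_pos': [231.59, -525.639, 221.636], 'orientation': [0.979, 0.206, -0.0, -0.001], 'contact_force': [0.453, 0.119, -0.255], 'moment': [0.024, 0.043, -0.023], 'grip_force': 0.0, 'finger_gap': 92.308}
scene {'vertical_fov': 51.93895837986865, 'cx': 288.9692353654516, 'cy': 207.01487813815012, 'position': array([ 887.71992758, -507.51636447,  661.94889315]), 'orientation': array([0.36638907, 0.10552993, 0.2744768 , 0.88277119]), 'shot': 1}
round_watch_center [([620.8, -112.5, 34.2], 0.84)]
pocket_watch_center [([625.9, 207.7, 53.9], 0.83)]
rect_watch_center [([473.3, 36.6, 40.6], 0.67)]
mic_top [([622.3, 206.4, 49.3], 0.92), ([470.1, 28.3, 35.6], 0.56)]
demag_top [([467.8, 31.4, 32.3], 0.68)]
cushion_top [([618.1, -105.1, 24.9], 0.57)]
pad_top [([438.1, -292.1, 5.3], 0.86), ([460.5, -109.4, 15.4], 0.46)]
loupe_center [([463.3, -110.2, 8.5], 0.7)]
jar_center [([674.6, 36.4, 22.7], 0.55)]
blower_center [([445.0, 227.6, 24.1], 0.63)]
top {'vertical_fov': 44.027146459206364, 'cx': 277.37227734754816, 'cy': 213.87020749924946, 'position': array([402.5211527 ,  -4.73322786, 929.08943532]), 'orientation': array([ 0.05534298, -0.06450006, -0.70069246,  0.70838336]), 'shot': 2}
round_watch_center [([615.5, -107.5, 32.1], 0.8)]
pocket_watch_center [([623.2, 206.6, 54.4], 0.88)]
rect_watch_center [([470.1, 35.7, 40.2], 0.84)]
mic_top [([624.7, 212.6, 46.6], 0.7)]
demag_top [([465.2, 36.5, 37.5], 0.76)]
cushion_top [([615.7, -103.0, 27.2], 0.58)]
pad_top [([447.2, -288.7, -3.5], 0.7)]
loupe_center [([468.5, -113.8, 16.2], 0.73)]
jar_center [([677.6, 37.4, 23.4], 0.57)]
blower_center [([440.9, 229.0, 28.0], 0.56), ([469.0, -113.4, 15.3], 0.45)]
```

View images.

View pics/top1.png

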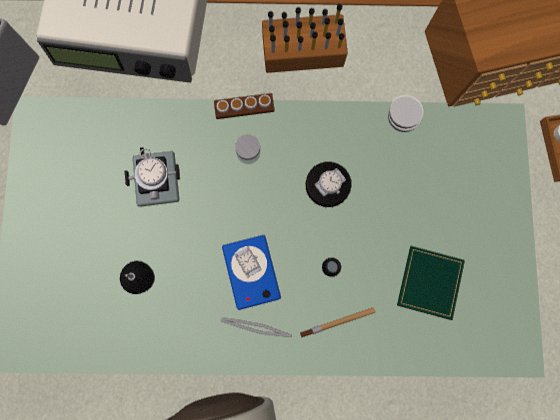

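View pics/scene1.png

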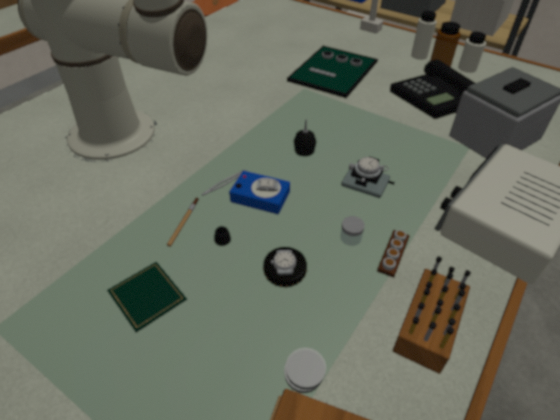

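```bash
cat > h.py <<'E'
from station import bot
import cv2,numpy as np
from scipy.spatial.transform import Rotation as R
def cam(p):
    f=p["image"].shape[0]/2/np.tan(np.radians(p["vertical_fov"]/2))
    K=np.array([[f,0,p["cx"]],[0,f,p["cy"]],[0,0,1]])
    M=np.diag([1,-1,-1])@R.from_quat(p["orientation"]).as_matrix().T
    return K@np.c_[M,-M@p["position"]]
def H(p,z):  # plane (x,y,1)->pixel
    P=cam(p); return np.c_[P[:,0],P[:,1],P[:,2]*z+P[:,3]]
def rect(p,c,z,half=50,s=2.5):  # up=+x, left=+y, centred on c
    n=int(2*half*s); A=np.array([[0,-1/s,c[0]+half],[-1/s,0,c[1]+half],[0,0,1]])
    return cv2.warpPerspective(p["image"],H(p,z)@A,(n,n),flags=cv2.INTER_CUBIC|cv2.WARP_INVERSE_MAP)[:,:,::-1]
def sil(p,n,z):
    r=bot.silhouettes(p,n)
    if not r: return None
    m=r[0]["pixels"]; v,u=np.nonzero(m)
    q=cv2.perspectiveTransform(np.c_[u,v].astype(float)[None],np.linalg.inv(H(p,z)))[0]
    return q,r[0]["p"]
E
cat > m.py <<'E'
from h import *
rows=[]
W=[("round_watch_center",34,(616,-108)),("pocket_watch_center",54,(624,207)),("rect_watch_center",41,(471,36))]
S=[("mic_top",47),("demag_top",35),("cushion_top",28),("pad_top",5)]
for c in("top","scene"):
    p=bot.get_image(c)
    rows.append(np.hstack([rect(p,x,z+5) for _,z,x in W]))
    for n,z in [(w[0],w[1]) for w in W]+S:
        s=sil(p,n,z)
        if s is None: print(c,n,None);continue
        q=s[0].astype(np.float32); b=cv2.minAreaRect(q); d=q-q.mean(0); w,V=np.linalg.eigh(np.cov(d.T)); 
        print(c,n,round(s[1],2),len(q),"mean",q.mean(0).round(1),"rect",np.round(b[0],1),np.round(b[1],1),round(b[2],1),"pca",round(np.degrees(np.arctan2(V[1,1],V[0,1])),1),np.sqrt(w).round(1))
cv2.imwrite("pics/m.png",np.vstack(rows))
E
python3 m.py
```

```text
top round_watch_center 0.58 510 mean [ 614.6 -108.2] rect [ 613.6 -109.2] [40.3 50.9] 39.4 pca 126.4 [ 9.7 13.7]
top pocket_watch_center 0.73 684 mean [627. 204.] rect [627.1 205.9] [56.9 48.4] 54.5 pca -156.0 [11.8 14.5]
top rect_watch_center 0.79 482 mean [471.9  34.4] rect [473.1  33.4] [46.9 33.7] 30.9 pca -147.4 [ 8.9 13. ]
top mic_top None
top demag_top 0.57 2631 mean [452.   27.7] rect [455.4  28.8] [116.2  79.1] 14.4 pca -167.4 [24.2 34.5]
top cushion_top 0.74 1087 mean [ 610.3 -103.6] rect [ 612.4 -105.3] [78.4 82.7] 45.5 pca -173.9 [22.9 24. ]
top pad_top 0.95 3512 mean [ 441.5 -289. ] rect [ 442.3 -289.1] [100.9 110.3] 75.4 pca 167.4 [28.9 31.6]
scene round_watch_center 0.86 416 mean [ 615.1 -109.3] rect [ 614.  -110.6] [40.3 52.4] 34.8 pca 124.2 [10.  13.9]
scene pocket_watch_center 0.73 374 mean [629.8 204.2] rect [629.3 205.9] [62.9 60.3] 62.7 pca -157.6 [14.9 16.3]
scene rect_watch_center 0.73 259 mean [472.7  34.6] rect [471.8  35.6] [44.9 38.1] 35.1 pca -156.3 [11.1 12.9]
scene mic_top 0.88 938 mean [641.7 160.3] rect [644.7 166.2] [102.   85.1] 12.8 pca -164.0 [21.6 27.1]
scene demag_top 0.79 1718 mean [468.8   9.7] rect [466.3  14.6] [126.5 106.2] 15.3 pca -178.4 [28.9 37.7]
scene cushion_top 0.97 977 mean [ 623.2 -116.4] rect [ 620.2 -111.7] [78.9 90.4] 34.9 pca 117.7 [23.2 25.3]
scene pad_top 0.77 3047 mean [ 446.1 -291.4] rect [ 443.9 -288.9] [101.  114.1] 75.7 pca 166.7 [28.7 32.3]
```

View pics/m.png

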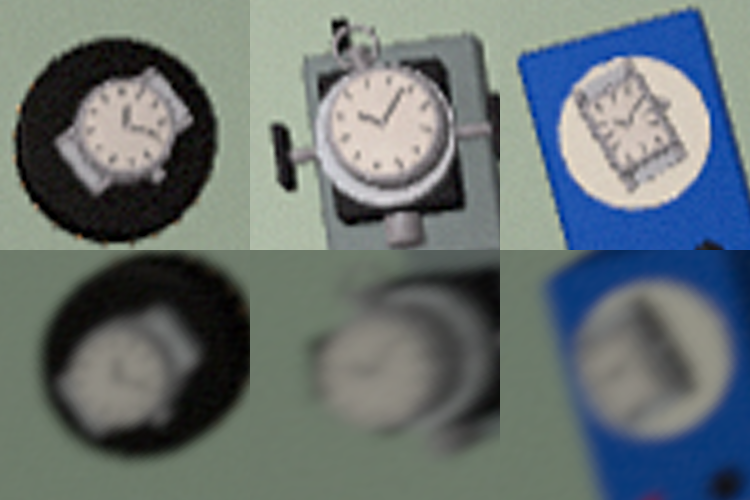

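```bash
cat > go.py <<'E'
import sys
from h import *
def go(x,y,z,yaw):
    o=bot.get_obs(); r=R.from_quat(o["orientation"]); M=r.as_matrix()
    cur=np.degrees(np.arctan2(M[1,1],M[0,1])); d=(yaw-cur+180)%360-180
    c=np.radians(yaw); ty=np.array([np.cos(c),np.sin(c),0]); tz=np.array([0,0,-1.]); G=np.c_[np.cross(ty,tz),ty,tz]
    s=G.T@(np.array([x,y,z])-o["tcp_pos"])
    print("t",round(o["time"],2),"tcp",o["tcp_pos"].round(1),"yaw",cur.round(1),"rotvec to goal",(r.inv()*R.from_matrix(G)).as_rotvec().round(3),"then shift m",(s/1000).round(4),"gap",round(o["finger_gap"],1),"grip",round(o["grip_force"],1),"q6",o["joint_pos"][5].round(2))
if __name__=="__main__": go(*map(float,sys.argv[1:5]))
E
python3 go.py 471.5 34 150 32
```

```text
t 1.9 tcp [ 231.7 -526.2  222.6] yaw -66.2 rotvec to goal [-0.     0.    -1.714] then shift m [0.348  0.5002 0.0726] gap 92.1 grip 0.0 q6 -0.21
```

```bash
python3 -m pendant '[0,0,-0.18,0,0,0,-0.35, 0,0,-0.18,0,0,0,-0.35, 0,0,-0.18,0,0,0,-0.35, 0,0,-0.18,0,0,0,-0.35, 0,0,-0.18,0,0,0,-0.35]' 20; python3 -m pendant '[0,0,-0.18,0,0,0.01,-0.35, 0,0,-0.18,0,0,0.01,-0.35, 0,0,-0.18,0,0,0.01,-0.35, 0,0,-0.18,0,0,0.01,-0.35, 0,0,-0.09,0,0,0,-0.35]'; python3 go.py 471.5 34 150 32
```

```text
time: 2.52
tcp_pos: [231.7, -526.2, 222.6]
orientation: [0.79, 0.613, -0.0, -0.0]
contact_force: [-0.6, -0.5, -0.4]
finger_gap: 61.7
grip_force: 0.0
time: 3.15
tcp_pos: [231.6, -525.6, 181.5]
orientation: [0.485, 0.874, 0.001, -0.001]
contact_force: [-0.3, -0.6, -0.0]
finger_gap: 62.0
grip_force: 0.0
t 3.15 tcp [ 231.6 -525.6  181.5] yaw 32.0 rotvec to goal [ 0.001 -0.002 -0.001] then shift m [0.3474 0.5    0.0315] gap 62.0 grip 0.0 q6 -1.92
```

```bash
python3 -m pendant '[0,0,0,0.032,0.045,0.003,-0.35, 0,0,0,0.032,0.046,0.003,-0.35, 0,0,0,0.032,0.046,0.003,-0.35, 0,0,0,0.032,0.046,0.003,-0.35, 0,0,0,0.032,0.046,0.003,-0.35]' >/dev/null; python3 -m pendant '[0,0,0,0.032,0.046,0.003,-0.35, 0,0,0,0.032,0.046,0.003,-0.35, 0,0,0,0.032,0.046,0.003,-0.35, 0,0,0,0.032,0.046,0.003,-0.35, 0,0,0,0.032,0.046,0.003,-0.35]'; python3 -m pendant '[0,0,0,0.028,0.041,0.001,-0.35, 0,0,0,0,0,0.03,-0.35, 0,0,0,0,0,0.03,-0.35,0,0,0,0,0,0,-0.35]'; python3 go.py 471.5 34 45.5 32
python3 - <<'E'
from h import *
p=bot.get_image("scene");a=cv2.resize(p["image"][120:260,180:340,::-1],None,fx=3,fy=3)
q=bot.get_image("top");b=cv2.resize(q["image"][200:340,180:320,::-1],None,fx=3,fy=3)
cv2.imwrite("pics/a2.png",np.hstack([a,b])[:,:800])
E
```

```text
time: 4.4
tcp_pos: [454.4, -10.9, 152.9]
orientation: [0.487, 0.874, 0.0, 0.001]
contact_force: [1.0, 0.2, -0.1]
finger_gap: 62.0
grip_force: 0.0
time: 4.9
tcp_pos: [471.8, 33.3, 89.6]
orientation: [0.487, 0.874, -0.001, -0.003]
contact_force: [0.8, 0.5, 0.7]
finger_gap: 62.1
grip_force: 0.0
t 4.9 tcp [471.8  33.3  89.6] yaw 31.8 rotvec to goal [-0.004 -0.004 -0.004] then shift m [0.0007 0.0001 0.0441] gap 62.1 grip 0.0 q6 -0.74
```

View pics/a2.png

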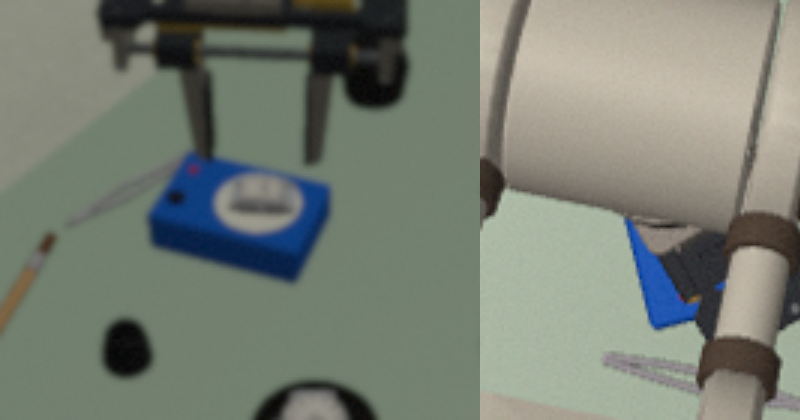

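```bash
python3 -m pendant '[0,0,0,0,0,0.02,-0.35, 0,0,0,0,0,0.014,-0.35, 0,0,0,0,0,0.01,-0.35, 0,0,0,0,0,0,-0.35, 0,0,0,0,0,0,-0.35]' 20; python3 -m pendant '[0,0,0,0,0,0,0.1, 0,0,0,0,0,0,0.3, 0,0,0,0,0,0,0.5, 0,0,0,0,0,0,0.5, 0,0,0,0,0,0,0.5]' 20
```

```text
time: 5.62
tcp_pos: [474.3, 32.7, 48.1]
orientation: [0.487, 0.874, 0.0, 0.0]
contact_force: [0.8, -0.0, 0.6]
finger_gap: 61.9
grip_force: 0.0
time: 6.25
tcp_pos: [474.2, 32.7, 48.0]
orientation: [0.487, 0.874, 0.0, 0.0]
contact_force: [-0.3, 0.4, 4.6]
finger_gap: 45.2
grip_force: 20.0
```

```bash
python3 -m pendant '[0,0,0,0,0,0,-0.2, 0,0,0,0,0,0,-0.2, 0,0,0,0,0,0.0025,-0.2, 0,0,0,0,0,0,-0.2]' 20; python3 -m pendant '[0,0,0,0,0,0,0.1, 0,0,0,0,0,0,0.3, 0,0,0,0,0,0,0.3, 0,0,0,0,0,0,0.3, 0,0,0,0,0,0,0.3]' 20;
```

```text
time: 6.75
tcp_pos: [473.4, 32.8, 44.7]
orientation: [0.487, 0.874, -0.0, -0.0]
contact_force: [0.0, 0.2, 0.6]
finger_gap: 55.5
grip_force: 0.0
time: 7.38
tcp_pos: [473.8, 32.8, 45.1]
orientation: [0.487, 0.874, -0.0, -0.0]
contact_force: [0.2, 0.3, -0.5]
finger_gap: 45.9
grip_force: 20.0
```

```bash
python3 -m pendant '[0,0,0,0,0,-0.01,0.3, 0,0,0,0,0,-0.03,0.3, 0,0,0,0,0,-0.03,0.3, 0,0,0,0,0,-0.02,0.3, 0,0,0,0,0,0,0.3]' 20; python3 go.py 442.5 -289 100 31.8; python3 - <<'E'
from h import *
p=bot.get_image("scene");a=cv2.resize(p["image"][100:240,180:340,::-1],None,fx=4,fy=4)
cv2.imwrite("pics/a3.png",a)
E
```

```text
time: 8.0
tcp_pos: [475.4, 32.5, 137.3]
orientation: [0.487, 0.874, 0.001, 0.002]
contact_force: [0.2, -0.1, -0.7]
finger_gap: 45.6
grip_force: 20.0
t 8.0 tcp [475.4  32.5 137.3] yaw 31.7 rotvec to goal [ 0.004  0.003 -0.001] then shift m [-0.2559 -0.1974  0.0373] gap 45.6 grip 20.0 q6 -0.74
```

View pics/a3.png

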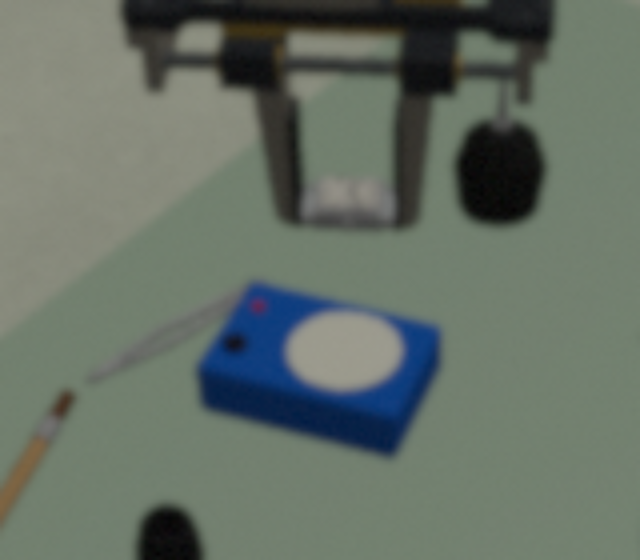

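```bash
python3 -m pendant '[0,0,0,-0.02,-0.015,0,0.3, 0,0,0,-0.043,-0.033,0,0.3, 0,0,0,-0.045,-0.035,0,0.3, 0,0,0,-0.045,-0.035,0,0.3, 0,0,0,-0.045,-0.035,0.01,0.3]' 20; python3 -m pendant '[0,0,0,-0.04,-0.03,0.01,0.3, 0,0,0,-0.018,-0.014,0.01,0.3, 0,0,0,0,0,0,0.3, 0,0,0,0,0,0,0.3]'; python3 go.py 442.5 -289 15.1 31.8
```

```text
time: 8.68
tcp_pos: [447.4, -217.8, 124.5]
orientation: [0.487, 0.874, 0.0, 0.0]
contact_force: [1.0, -0.2, -0.6]
finger_gap: 45.8
grip_force: 20.0
time: 9.18
tcp_pos: [440.7, -287.4, 104.5]
orientation: [0.487, 0.874, 0.0, -0.001]
contact_force: [-0.1, -0.3, -0.4]
finger_gap: 45.9
grip_force: 20.0
t 9.18 tcp [ 440.7 -287.4  104.5] yaw 31.8 rotvec to goal [-0.    -0.002 -0.001] then shift m [-0.0023  0.0006  0.0894] gap 45.9 grip 20.0 q6 -1.36
```

```bash
python3 -m pendant '[0,0,0,-0.002,0,0.03,0.3, 0,0,0,0,0,0.03,0.3, 0,0,0,0,0,0.02,0.3, 0,0,0,0,0,0.005,0.3, 0,0,0,0,0,0,0.3]' 20; python3 go.py 442.5 -289 15.1 31.8
```

```text
time: 9.8
tcp_pos: [442.4, -289.8, 20.6]
orientation: [0.486, 0.874, -0.0, 0.0]
contact_force: [0.5, -0.8, -0.2]
finger_gap: 45.5
grip_force: 20.0
t 9.8 tcp [ 442.4 -289.8   20.6] yaw 31.8 rotvec to goal [ 0.  0. -0.] then shift m [0.0006 0.0005 0.0055] gap 45.5 grip 20.0 q6 -1.36
```

```bash
python3 -m pendant '[0,0,0,0,0,0.002,0.3, 0,0,0,0,0,0.0015,0.3, 0,0,0,0,0,0.001,0.3, 0,0,0,0,0,0,0.3]'; python3 -m pendant '[0,0,0,0,0,0.0007,0.3,0,0,0,0,0,0,0.3]'
```

```text
time: 10.3
tcp_pos: [442.0, -290.3, 15.6]
orientation: [0.487, 0.874, 0.0, -0.0]
contact_force: [0.3, -0.8, -0.7]
finger_gap: 45.5
grip_force: 20.0
time: 10.55
tcp_pos: [442.0, -290.3, 14.9]
orientation: [0.487, 0.874, 0.0, -0.0]
contact_force: [0.2, -0.5, -0.7]
finger_gap: 45.5
grip_force: 20.0
```

```bash
python3 -m pendant '[0,0,0,0,0,0.0007,0.3,0,0,0,0,0,0,0.3]' | grep -E "tcp|contact"; python3 -m pendant '[0,0,0,0,0,0.0007,0.3,0,0,0,0,0,0,0.3]'| grep -E "tcp|contact"
```

```text
tcp_pos: [442.1, -290.3, 14.8]
contact_force: [-2.1, 1.5, 4.5]
tcp_pos: [442.1, -290.4, 14.8]
contact_force: [-3.9, 3.9, 10.9]
```

Touching. Release, retreat, and measure the emptied demagnetiser.

```bash
python3 -m pendant '[0,0,0,0,0,-0.001,0.2, 0,0,0,0,0,0,-0.1, 0,0,0,0,0,0,-0.35, 0,0,0,0,0,0,-0.35,0,0,0,0,0,-0.01,-0.35]'; python3 -m pendant '[0,0,0,0,0,-0.03,-0.35, 0,0,0,0,0,-0.05,-0.35, 0,0,0,0,0,-0.05,-0.35, 0,0,0,0,0,0,-0.35]'
cat > m2.py <<'E'
from h import *
import sys
# circle fit of bright/dark disc: fit ellipse on contour near a guess, in rectified plane
def disc(p,c,z,th,r,inv=False):
    im=cv2.cvtColor(rect(p,c,z,r*1.6,4),cv2.COLOR_BGR2GRAY)
    return im
E
python3 - <<'E'
from h import *
ps={c:bot.get_image(c) for c in("top","scene")}
cells=[]
for c,p in ps.items():
    for n,z,x in [("demag",35,(469,33)),("mic",47,(623,206)),("cushion",28,(615,-106)),("rect@pad",13,(442,-290))]:
        cells.append(rect(p,x,z,48,2))
    for n in("rect_watch_center","demag_top","pocket_watch_center","mic_top"):
        print(c,n,[(d["position"].round(1).tolist() if hasattr(d["position"],'round') else d["position"],round(d["p"],2)) for d in bot.tip_of(p,n)[:1]])
    # white coil face
    im=rect(p,(469,33),35,60,4).astype(int); m=((im.min(2)>im.max()*0.45)&(im[:,:,0]-im[:,:,2]<40)).astype(np.uint8)
    nb,l,st,ce=cv2.connectedComponentsWithStats(m)
    for i in range(1,nb):
        if 8000<st[i,4]<90000: print("  comp",st[i],"xy",469+60-ce[i,1]/4,33+60-ce[i,0]/4)
cv2.imwrite("pics/a4.png",np.vstack([np.hstack(cells[:4]),np.hstack(cells[4:])]))
E
```

```text
time: 11.68
tcp_pos: [441.4, -289.7, 24.0]
orientation: [0.487, 0.874, 0.0, -0.001]
contact_force: [0.2, 0.7, 0.0]
finger_gap: 61.9
grip_force: 0.0
time: 12.18
tcp_pos: [444.5, -292.8, 160.1]
orientation: [0.487, 0.874, -0.002, 0.005]
contact_force: [-0.4, 0.3, -0.4]
finger_gap: 61.9
grip_force: 0.0
top rect_watch_center [([441.6, -287.3, 11.5], 0.88)]
top demag_top [([466.6, 34.8, 35.7], 0.91)]
top pocket_watch_center [([625.8, 207.3, 54.6], 0.78)]
top mic_top [([622.0, 211.4, 43.8], 0.8)]
  comp [  118   118   246   248 47532] xy 468.8186537490533 32.76558423798704
scene rect_watch_center [([441.9, -286.5, 12.5], 0.96)]
scene demag_top [([469.0, 31.9, 35.9], 0.61)]
scene pocket_watch_center [([622.8, 208.5, 52.4], 0.74)]
scene mic_top [([624.4, 206.3, 49.9], 0.95)]
```

View pics/a4.png

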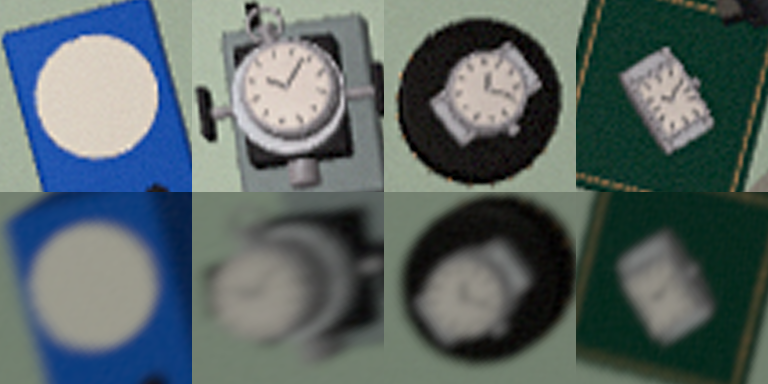

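```bash
python3 go.py 625.5 205.5 130 31.8
```

```text
t 12.68 tcp [ 441.7 -290.   153.7] yaw 31.7 rotvec to goal [-0.    -0.001 -0.001] then shift m [0.3243 0.4173 0.0237] gap 61.6 grip 0.0 q6 -1.36
```

```bash
python3 -m pendant '[0,0,0,0.036,0.046,0,-0.43, 0,0,0,0.036,0.046,0,-0.43, 0,0,0,0.036,0.046,0,-0.43, 0,0,0,0.036,0.046,0,-0.43, 0,0,0,0.036,0.046,0,-0.43]' >/dev/null;  python3 -m pendant '[0,0,0,0.036,0.046,0,-0.43, 0,0,0,0.036,0.046,0,-0.43, 0,0,0,0.036,0.046,0.008,-0.43, 0,0,0,0.036,0.049,0.008,-0.43, 0,0,-0.18,0,0,0,-0.43]'; python3 -m pendant '[0,0,-0.18,0,0,0,-0.43, 0,0,-0.18,0,0,0,-0.43, 0,0,-0.18,0,0,0,-0.43, 0,0,-0.18,0,0,0,-0.43, 0,0,-0.18,0,0,0,-0.43]'>/dev/null; python3 -m pendant '[0,0,-0.18,0,0,0,-0.43, 0,0,-0.15,0,0,0,-0.43, 0,0,0,0,0,0,-0.43]';python3 go.py 625.5 205.5 57.5 113
```

```text
time: 13.92
tcp_pos: [625.7, 208.5, 136.3]
orientation: [0.402, 0.916, -0.0, -0.001]
contact_force: [-0.6, -0.7, -0.0]
finger_gap: 65.7
grip_force: 0.0
time: 14.92
tcp_pos: [626.1, 204.6, 138.1]
orientation: [-0.195, 0.981, 0.0, -0.0]
contact_force: [-0.6, 0.3, -0.2]
finger_gap: 65.8
grip_force: 0.0
t 14.93 tcp [626.1 204.6 138.1] yaw 112.4 rotvec to goal [ 0.    -0.001 -0.01 ] then shift m [0.0002 0.001  0.0806] gap 65.8 grip 0.0 q6 -1.83
```

```bash
python3 -m pendant '[0,0,-0.01,0,0.001,0.03,-0.43, 0,0,0,0,0,0.03,-0.43, 0,0,0,0,0,0.014,-0.43, 0,0,0,0,0,0.002,-0.43, 0,0,0,0,0,0,-0.43]'; python3 go.py 625.5 205.5 57.5 113; python3 - <<'E'
from h import *
p=bot.get_image("scene");a=cv2.resize(p["image"][110:230,300:440,::-1],None,fx=4,fy=4)
cv2.imwrite("pics/a5.png",a)
E
```

```text
time: 15.55
tcp_pos: [626.7, 205.7, 63.7]
orientation: [-0.2, 0.98, -0.0, 0.001]
contact_force: [-0.5, -0.9, 0.4]
finger_gap: 65.7
grip_force: 0.0
t 15.55 tcp [626.7 205.7  63.7] yaw 113.1 rotvec to goal [-0.     0.002  0.001] then shift m [0.0011 0.0003 0.0062] gap 65.7 grip 0.0 q6 -1.84
```

View pics/a5.png

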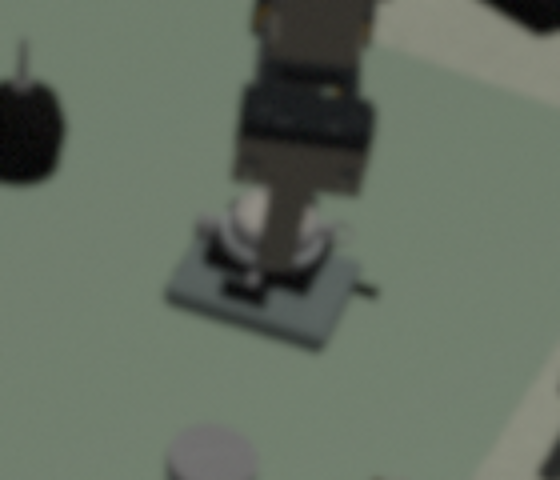

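```bash
python3 -m pendant '[0,0,0,0,0,0.004,-0.43, 0,0,0,0,0,0.002,-0.43, 0,0,0,0,0,0,-0.43]' 20; python3 -m pendant '[0,0,0,0,0,0,-0.2, 0,0,0,0,0,0,0, 0,0,0,0,0,0,0.2, 0,0,0,0,0,0,0.2, 0,0,0,0,0,0,0.2]' 20
```

```text
time: 15.98
tcp_pos: [625.7, 205.6, 56.3]
orientation: [-0.2, 0.98, 0.0, -0.0]
contact_force: [0.7, -0.7, 1.0]
finger_gap: 65.3
grip_force: 0.0
time: 16.6
tcp_pos: [625.9, 205.5, 56.6]
orientation: [-0.2, 0.98, -0.0, 0.0]
contact_force: [-0.4, 0.1, 0.3]
finger_gap: 47.8
grip_force: 20.0
```

```bash
python3 -m pendant '[0,0,0,0,0,-0.006,0.2, 0,0,0,0,0,-0.01,0.2, 0,0,0,0,0,-0.02,0.2, 0,0,0,0,0,-0.02,0.2, 0,0,0,0,0,-0.02,0.2]'; python3 - <<'E'
from h import *
p=bot.get_image("scene");a=cv2.resize(p["image"][70:230,290:450,::-1],None,fx=3.7,fy=3.7)
cv2.imwrite("pics/a6.png",a)
for n in("pocket_watch_center","mic_top"): print(n,bot.tip_of(p,n)[:1])
import go; go.go(469,33,100,113)
E
```

```text
time: 17.23
tcp_pos: [626.3, 205.6, 134.8]
orientation: [-0.2, 0.98, -0.0, 0.001]
contact_force: [0.8, -0.6, -1.2]
finger_gap: 48.4
grip_force: 20.0
pocket_watch_center [{'position': [624.2, 205.0, 132.4], 'p': 0.65}]
mic_top []
t 17.38 tcp [627.1 205.7 134.8] yaw 113.1 rotvec to goal [-0.001  0.004  0.002] then shift m [ 0.213  -0.0973  0.0348] gap 48.2 grip 20.0 q6 -1.84
```

View pics/a6.png

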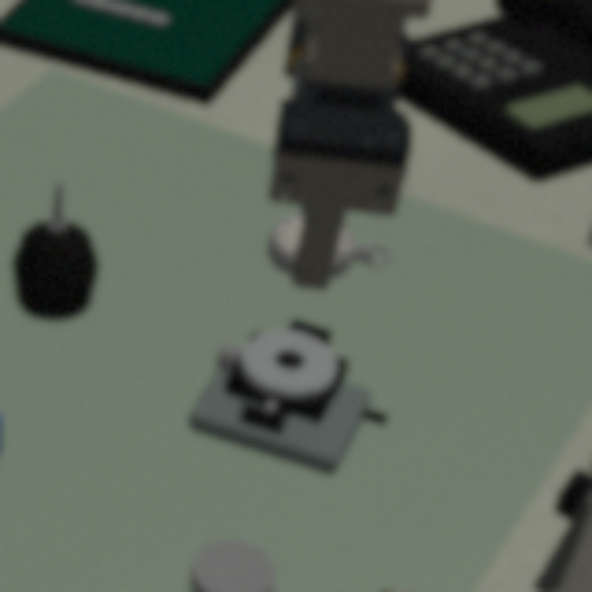

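```bash
python3 -m pendant '[0,0,0,0.025,-0.012,0,0.2, 0,0,0,0.045,-0.02,0,0.2, 0,0,0,0.05,-0.023,0,0.2, 0,0,0,0.05,-0.023,0,0.2, 0,0,0,0.042,-0.019,0.01,0.2]'; python3 -m pendant '[0,0,0,0,0,0.03,0.2,0,0,0,0,0,0.02,0.2,0,0,0,0,0,0,0.2, 0,0,0,0,0,0,0.2]'; python3 go.py 470 33 46 113; python3 - <<'E'
from h import *
p=bot.get_image("scene");print(cv2.perspectiveTransform(np.array([[[368.4,167.8]]]),np.linalg.inv(H(p,47))))
print([bot.tip_of(p,n)[:1] for n in("mic_top","pocket_watch_center")])
p=bot.get_image("top");print([bot.tip_of(p,n)[:1] for n in("mic_top","pocket_watch_center")])
E
```

```text
time: 18.0
tcp_pos: [467.5, 32.0, 122.2]
orientation: [-0.2, 0.98, -0.0, 0.0]
contact_force: [0.7, -0.7, -0.1]
finger_gap: 47.9
grip_force: 20.0
time: 18.5
tcp_pos: [469.2, 33.2, 73.0]
orientation: [-0.2, 0.98, -0.0, 0.0]
contact_force: [0.3, 0.2, -0.2]
finger_gap: 48.3
grip_force: 20.0
t 18.5 tcp [469.2  33.2  73. ] yaw 113.1 rotvec to goal [-0.     0.     0.002] then shift m [-0.0007 -0.0005  0.027 ] gap 48.3 grip 20.0 q6 -2.16
[[[627.23009614 205.92404677]]]
[[{'position': [619.7, 206.1, 50.8], 'p': 0.85}], [{'position': [464.3, 35.2, 68.5], 'p': 0.65}]]
[[{'position': [622.1, 214.9, 43.1], 'p': 0.77}], []]
```

```bash
python3 -m pendant '[0,0,0,-0.002,-0.0015,0.012,0.2,0,0,0,0,0,0.01,0.2,0,0,0,0,0,0.003,0.2, 0,0,0,0,0,0,0.2]' | grep -E "tcp|contact"; python3 -m pendant '[0,0,0,0,0,0.001,0.2,0,0,0,0,0,0.0005,0.2, 0,0,0,0,0,0,0.2]'| grep -E "tcp|contact"
```

```text
tcp_pos: [470.9, 32.6, 47.0]
contact_force: [0.4, 0.7, -0.8]
tcp_pos: [471.4, 32.5, 46.2]
contact_force: [0.1, 0.7, -1.6]
```

```bash
python3 -m pendant '[0,0,0,0,0,0.0007,0.2,0,0,0,0,0,0,0.2]'| grep -E "tcp|contact"
```

```text
tcp_pos: [471.3, 32.6, 45.3]
contact_force: [0.6, 0.1, -0.3]
```

```bash
python3 -m pendant '[0,0,0,0,0,0.0006,0.2,0,0,0,0,0,0,0.2]'| grep -E "tcp|contact"; python3 -m pendant '[0,0,0,0,0,0.0005,0.2,0,0,0,0,0,0,0.2]'| grep -E "tcp|contact"
```

```text
tcp_pos: [471.4, 32.6, 44.8]
contact_force: [-0.4, -0.5, 0.3]
tcp_pos: [471.4, 32.6, 44.7]
contact_force: [-2.0, 0.9, 5.2]
```

Touching. Release, lift away, toward the round watch.

```bash
python3 -m pendant '[0,0,0,0,0,-0.0005,0.0, 0,0,0,0,0,0,-0.2, 0,0,0,0,0,0,-0.43, 0,0,0,0,0,0,-0.43,0,0,0,0,0,-0.01,-0.43]'; python3 -m pendant '[0,0,0,0,0,-0.03,-0.43, 0,0,0,0,0,-0.04,-0.43, 0,0,0,0,0,-0.02,-0.43, 0,0,0,0,0,0,-0.43]'; python3 go.py 616.5 -107 120 127
```

```text
time: 21.05
tcp_pos: [470.6, 32.7, 54.4]
orientation: [-0.2, 0.98, 0.0, -0.001]
contact_force: [-0.2, -0.1, 0.1]
finger_gap: 65.7
grip_force: 0.0
time: 21.55
tcp_pos: [472.9, 32.3, 147.0]
orientation: [-0.2, 0.98, -0.001, 0.002]
contact_force: [-0.3, -0.5, -0.9]
finger_gap: 65.8
grip_force: 0.0
t 21.55 tcp [472.9  32.3 147. ] yaw 113.1 rotvec to goal [-0.003  0.004 -0.243] then shift m [-0.0309 -0.1977  0.027 ] gap 65.8 grip 0.0 q6 -2.16
```

```bash
python3 -m pendant '[0,0,-0.12,0,0,0,-0.43, 0,0,-0.12,0,0,0,-0.43, 0,0,0,-0.008,-0.05,0,-0.43, 0,0,0,-0.008,-0.05,0,-0.43, 0,0,0,-0.008,-0.05,0.01,-0.43]' 20; python3 -m pendant '[0,0,0,-0.007,-0.048,0.01,-0.43, 0,0,0,0,0,0,-0.43, 0,0,0,0,0,0,-0.43]'; python3 go.py 616.5 -107 38.5 127
python3 - <<'E'
from h import *
ps=[bot.get_image(c) for c in("top","scene")]
p=ps[0]
cv2.imwrite("pics/a7.png",np.vstack([np.hstack([rect(p,(469,33),35,60,3),rect(p,(623,206),47,60,3)]) for p in ps])[:, :][::1] if 0 else np.hstack([rect(p,(469,33),35,60,3),rect(p,(623,206),47,60,3)]))
for p in ps: print([ (n,d["position"],round(d["p"],2)) for n in("pocket_watch_center","round_watch_center","cushion_top") for d in bot.tip_of(p,n)[:1]])
E
```

```text
time: 22.18
tcp_pos: [581.4, -74.1, 134.0]
orientation: [-0.316, 0.949, 0.0, 0.0]
contact_force: [0.1, -0.4, 0.2]
finger_gap: 65.8
grip_force: 0.0
time: 22.55
tcp_pos: [613.8, -106.6, 123.5]
orientation: [-0.316, 0.949, 0.001, -0.001]
contact_force: [0.3, 0.5, 0.0]
finger_gap: 65.9
grip_force: 0.0
t 22.55 tcp [ 613.8 -106.6  123.5] yaw 126.8 rotvec to goal [ 0.002 -0.001 -0.003] then shift m [-0.0019 -0.0019  0.085 ] gap 65.9 grip 0.0 q6 -2.58
[('pocket_watch_center', [471.8, 32.6, 39.4], 0.53), ('round_watch_center', [446.2, -287.0, 1.9], 0.3)]
[('pocket_watch_center', [468.5, 34.5, 42.8], 0.52), ('round_watch_center', [617.9, -110.5, 31.0], 0.68), ('cushion_top', [615.9, -100.8, 23.9], 0.55)]
```

View pics/a7.png

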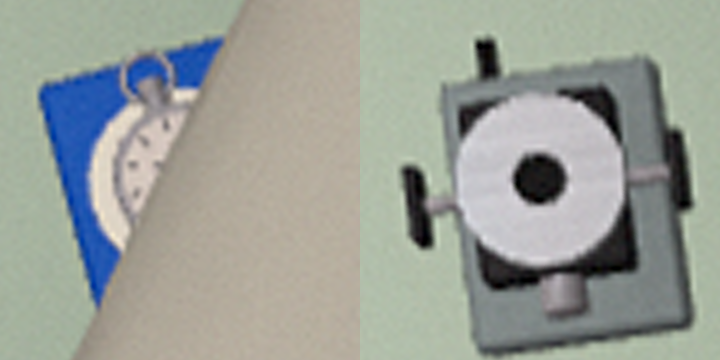

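```bash
python3 -m pendant '[0,0,0,-0.002,-0.002,0.03,-0.43, 0,0,0,0,0,0.03,-0.43, 0,0,0,0,0,0.014,-0.43, 0,0,0,0,0,0.004,-0.43, 0,0,0,0,0,0,-0.43]'; python3 go.py 616.5 -107 38.5 127; python3 - <<'E'
from h import *
p=bot.get_image("scene");a=cv2.resize(p["image"][190:310,220:360,::-1],None,fx=4,fy=4)
cv2.imwrite("pics/a8.png",a)
E
```

```text
time: 23.58
tcp_pos: [618.3, -107.9, 47.6]
orientation: [-0.316, 0.949, -0.0, 0.001]
contact_force: [0.1, -0.5, 0.6]
finger_gap: 65.7
grip_force: 0.0
t 23.57 tcp [ 618.3 -107.9   47.6] yaw 126.9 rotvec to goal [-0.001  0.001 -0.003] then shift m [0.0009 0.0018 0.0091] gap 65.7 grip 0.0 q6 -2.58
```

View pics/a8.png

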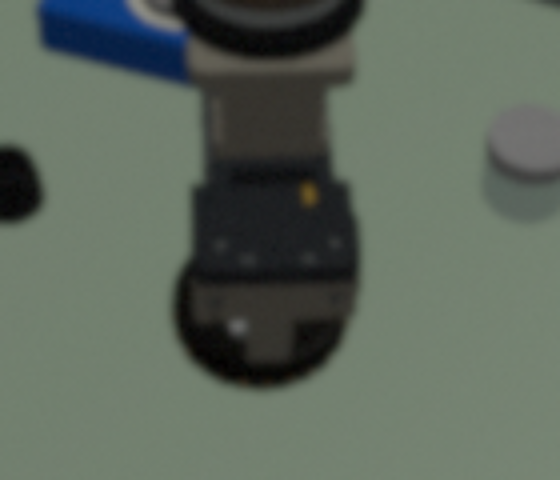

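```bash
python3 -m pendant '[0,0,0,0.0,0.001,0.005,-0.43, 0,0,0,0,0,0.003,-0.43, 0,0,0,0,0,0,-0.43]' 20; python3 -m pendant '[0,0,0,0,0,0,-0.2, 0,0,0,0,0,0,0, 0,0,0,0,0,0,0.2, 0,0,0,0,0,0,0.2, 0,0,0,0,0,0,0.2]' 20
```

```text
time: 24.0
tcp_pos: [616.8, -106.8, 38.4]
orientation: [-0.316, 0.949, 0.0, -0.0]
contact_force: [0.5, 0.7, 0.3]
finger_gap: 65.8
grip_force: 0.0
time: 24.62
tcp_pos: [617.1, -106.9, 38.8]
orientation: [-0.316, 0.949, -0.0, 0.0]
contact_force: [-0.8, 0.7, 0.8]
finger_gap: 49.7
grip_force: 20.0
```

```bash
python3 -m pendant '[0,0,0,0,0,-0.01,0.2, 0,0,0,0,0,-0.02,0.2, 0,0,0,0,0,-0.03,0.2, 0,0,0,0,0,-0.04,0.2, 0,0,0,0,0,0,0.2]'; python3 go.py 624 206 120 127;  python3 - <<'E'
from h import *
p=bot.get_image("scene")
print([ (n,d["position"],round(d["p"],2)) for n in("round_watch_center","cushion_top") for d in bot.tip_of(p,n)[:1]])
cv2.imwrite("pics/a9.png",np.hstack([cv2.resize(p["image"][160:310,210:360,::-1],None,fx=2.67,fy=2.67),rect(p,(616,-106),28,50,4)]))
E
```

```text
time: 25.25
tcp_pos: [620.2, -108.1, 144.4]
orientation: [-0.316, 0.949, -0.003, 0.004]
contact_force: [-0.4, 0.7, -0.5]
finger_gap: 49.3
grip_force: 20.0
t 25.25 tcp [ 620.2 -108.1  144.4] yaw 126.9 rotvec to goal [-0.008  0.005 -0.003] then shift m [-0.192   0.2485  0.0244] gap 49.3 grip 20.0 q6 -2.58
[('round_watch_center', [620.5, -110.5, 139.0], 0.58), ('cushion_top', [618.4, -105.1, 25.7], 0.7)]
```

View pics/a9.png

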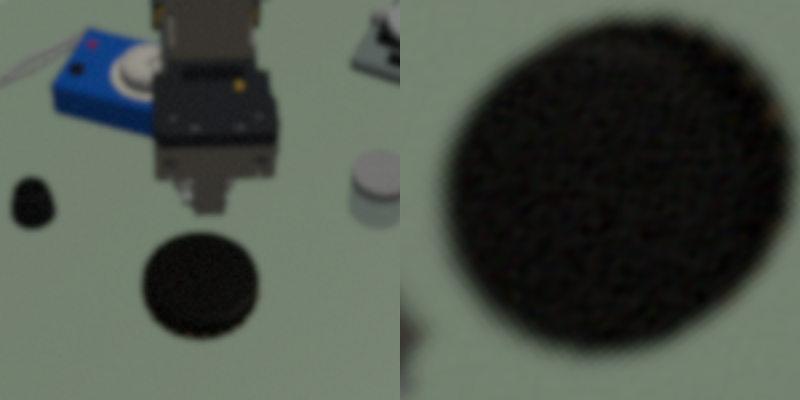

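```bash
python3 -m pendant '[0,0,0,-0.014,0.018,0,0.2, 0,0,0,-0.026,0.034,0,0.2, 0,0,0,-0.033,0.043,0,0.2, 0,0,0,-0.033,0.043,0,0.2, 0,0,0,-0.033,0.043,0,0.2]'; python3 -m pendant '[0,0,0,-0.033,0.043,0,0.2,0,0,0,-0.02,0.0245,0.01,0.2,0,0,0,0,0,0.02,0.2,0,0,0,0,0,0.02,0.2, 0,0,0,0,0,0,0.2]';python3 go.py 624 206 57.8 127
```

```text
time: 26.02
tcp_pos: [618.2, 124.6, 137.3]
orientation: [-0.316, 0.949, 0.001, -0.001]
contact_force: [0.7, 0.9, -0.7]
finger_gap: 49.7
grip_force: 20.0
time: 26.65
tcp_pos: [619.3, 205.9, 85.1]
orientation: [-0.315, 0.949, 0.001, -0.003]
contact_force: [-0.5, -0.8, -1.0]
finger_gap: 49.5
grip_force: 20.0
t 26.65 tcp [619.3 205.9  85.1] yaw 126.8 rotvec to goal [ 0.003 -0.006 -0.004] then shift m [-0.0038 -0.0027  0.0273] gap 49.5 grip 20.0 q6 -2.08
```

```bash
python3 -m pendant '[0,0,0,-0.003,-0.002,0.012,0.2,0,0,0,0,0,0.006,0.2,0,0,0,0,0,0,0.2, 0,0,0,0,0,0,0.2]' | grep -E "tcp|contact"; python3 go.py 624 206 57.8 127;  python3 - <<'E'
from h import *
p=bot.get_image("scene")
print([ (n,d["position"],round(d["p"],2)) for n in("round_watch_center","mic_top") for d in bot.tip_of(p,n)[:1]])
E
```

```text
tcp_pos: [625.6, 207.3, 71.1]
contact_force: [-0.6, -0.7, -1.1]
t 27.15 tcp [625.6 207.3  71.1] yaw 126.8 rotvec to goal [-0.     0.001 -0.003] then shift m [ 0.002  -0.0001  0.0133] gap 49.5 grip 20.0 q6 -2.08
[('round_watch_center', [625.2, 204.4, 64.7], 0.51), ('mic_top', [622.2, 203.3, 49.4], 0.82)]
```

```bash
python3 -m pendant '[0,0,0,0.0015,0,0.006,0.2,0,0,0,0,0,0.004,0.2,0,0,0,0,0,0.001,0.2, 0,0,0,0,0,0,0.2]' | grep -E "tcp|contact"; python3 -m pendant '[0,0,0,0,0,0.0005,0.2,0,0,0,0,0,0,0.2]'| grep -E "tcp|contact"
```

```text
tcp_pos: [624.0, 206.4, 59.5]
contact_force: [-0.5, -0.3, -0.5]
tcp_pos: [624.2, 206.4, 59.3]
contact_force: [0.7, 0.2, -1.5]
```

```bash
python3 -m pendant '[0,0,0,0,0,0.0007,0.2,0,0,0,0,0,0,0.2]'| grep -E "tcp|contact"; python3 -m pendant '[0,0,0,0,0,0.0005,0.2,0,0,0,0,0,0,0.2]'| grep -E "tcp|contact"
```

```text
tcp_pos: [624.0, 206.4, 58.5]
contact_force: [0.8, -0.3, -2.1]
tcp_pos: [624.0, 206.4, 57.9]
contact_force: [0.1, -0.3, -1.0]
```

```bash
python3 -m pendant '[0,0,0,0,0,0.0005,0.2,0,0,0,0,0,0,0.2]'| grep -E "tcp|contact"
```

```text
tcp_pos: [624.1, 206.4, 57.8]
contact_force: [-1.1, -0.0, 1.8]
```

```bash
python3 -m pendant '[0,0,0,0,0,0,0.0, 0,0,0,0,0,0,-0.2, 0,0,0,0,0,0,-0.43, 0,0,0,0,0,0,-0.43,0,0,0,0,0,-0.01,-0.43]'; python3 -m pendant '[0,0,0,0,0,-0.03,-0.43, 0,0,0,0,0,-0.04,-0.43, 0,0,0,0,0,-0.02,-0.43, 0,0,0,0,0,0,-0.43]'; python3 go.py 442 -290 130 127; python3 go.py 442 -290 130 31.8
```

```text
time: 29.42
tcp_pos: [623.3, 206.3, 66.8]
orientation: [-0.316, 0.949, 0.0, -0.001]
contact_force: [0.5, 0.3, -0.9]
finger_gap: 66.1
grip_force: 0.0
time: 29.92
tcp_pos: [625.3, 206.6, 159.6]
orientation: [-0.316, 0.949, -0.0, 0.002]
contact_force: [0.5, 1.0, 0.1]
finger_gap: 65.9
grip_force: 0.0
t 29.93 tcp [625.3 206.6 159.6] yaw 126.9 rotvec to goal [-0.002  0.003 -0.003] then shift m [ 0.4452 -0.2863  0.0296] gap 65.9 grip 0.0 q6 -2.08
t 29.93 tcp [625.3 206.6 159.6] yaw 126.9 rotvec to goal [1.000e-03 4.000e-03 1.659e+00] then shift m [-0.3255 -0.4175  0.0296] gap 65.9 grip 0.0 q6 -2.08
```

Rotate back +1.66 rad, then translate to the pad.

```bash
python3 -m pendant '[0,0,0.18,0,0,0,-0.35, 0,0,0.18,0,0,0,-0.35, 0,0,0.18,0,0,0,-0.35, 0,0,0.18,0,0,0,-0.35, 0,0,0.18,0,0,0,-0.35]' >/dev/null; python3 -m pendant '[0,0,0.18,0,0,0,-0.35, 0,0,0.18,0,0,0,-0.35, 0,0,0.18,0,0,0,-0.35, 0,0,0.18,0,0,0,-0.35, 0,0,0.04,0,0,0,-0.35]'; python3 -m pendant '[0,0,0,-0.036,-0.046,0,-0.35, 0,0,0,-0.036,-0.046,0,-0.35, 0,0,0,-0.036,-0.046,0,-0.35, 0,0,0,-0.036,-0.046,0,-0.35, 0,0,0,-0.036,-0.046,0,-0.35]' >/dev/null;  python3 -m pendant '[0,0,0,-0.036,-0.046,0,-0.35, 0,0,0,-0.036,-0.046,0,-0.35, 0,0,0,-0.036,-0.046,0.01,-0.35, 0,0,0,-0.037,-0.049,0.01,-0.35, 0,0,0,0,0,0.02,-0.35]'; python3 -m pendant '[0,0,0,0,0,0.02,-0.35,0,0,0,0,0,0,-0.35]'; python3 go.py 442 -290 15 31.8
```

```text
time: 31.18
tcp_pos: [622.8, 206.2, 154.9]
orientation: [0.488, 0.873, -0.001, -0.002]
contact_force: [-0.3, -0.7, 0.2]
finger_gap: 62.0
grip_force: 0.0
time: 32.42
tcp_pos: [438.5, -292.8, 116.2]
orientation: [0.489, 0.872, -0.0, -0.0]
contact_force: [1.1, 0.2, -0.1]
finger_gap: 62.2
grip_force: 0.0
time: 32.67
tcp_pos: [438.4, -287.5, 94.2]
orientation: [0.487, 0.873, 0.001, -0.003]
contact_force: [-0.3, 0.4, -0.5]
finger_gap: 61.9
grip_force: 0.0
t 32.67 tcp [ 438.4 -287.5   94.2] yaw 31.7 rotvec to goal [-0.001 -0.007 -0.001] then shift m [-0.004   0.0018  0.0792] gap 61.9 grip 0.0 q6 -1.36
```

```bash
python3 - <<'E'
from h import *
for c in("top","scene"):
    p=bot.get_image(c)
    print([ (n,d["position"],round(d["p"],2)) for n in("round_watch_center","mic_top","pocket_watch_center","demag_top","rect_watch_center") for d in bot.tip_of(p,n)[:1]])
    if c=="top": cv2.imwrite("pics/b1.png",np.hstack([rect(p,(469,33),42,50,3.9),rect(p,(624,206),53,50,3.9)]))
E
```

```text
[('round_watch_center', [623.0, 208.3, 56.2], 0.62), ('mic_top', [623.4, 212.2, 43.9], 0.94), ('pocket_watch_center', [469.3, 34.2, 42.3], 0.65), ('demag_top', [467.5, 36.4, 35.1], 0.94), ('rect_watch_center', [443.0, -285.5, 9.0], 0.79)]
[('round_watch_center', [624.2, 204.1, 52.5], 0.6), ('mic_top', [622.8, 205.1, 50.4], 0.91), ('pocket_watch_center', [468.4, 33.1, 41.1], 0.63), ('demag_top', [469.8, 29.8, 30.6], 0.63), ('rect_watch_center', [443.2, -287.1, 14.6], 0.93)]
```

View pics/b1.png

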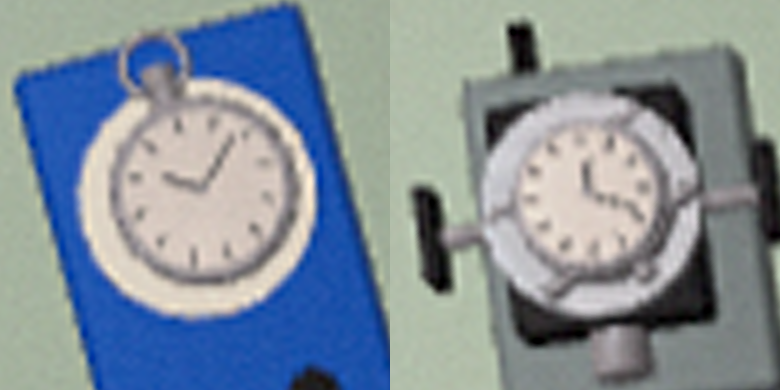

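```bash
python3 -m pendant '[0,0,0,-0.002,0.001,0.03,-0.35, 0,0,0,0,0,0.025,-0.35, 0,0,0,0,0,0.01,-0.35, 0,0,0,0,0,0,-0.35, 0,0,0,0,0,0,-0.35]'; python3 go.py 442 -290 15 31.8
```

```text
time: 33.9
tcp_pos: [443.0, -291.2, 33.6]
orientation: [0.487, 0.874, -0.0, 0.001]
contact_force: [0.2, -0.1, 0.0]
finger_gap: 62.3
grip_force: 0.0
t 33.9 tcp [ 443.  -291.2   33.6] yaw 31.7 rotvec to goal [ 0.     0.002 -0.001] then shift m [ 0.0016 -0.0002  0.0186] gap 62.3 grip 0.0 q6 -1.36
```

```bash
python3 -m pendant '[0,0,0,0.001,0,0.01,-0.35, 0,0,0,0,0,0.006,-0.35, 0,0,0,0,0,0.001,-0.35, 0,0,0,0,0,0,-0.35]'; python3 go.py 442 -290 15 31.8
```

```text
time: 34.4
tcp_pos: [441.8, -289.7, 15.4]
orientation: [0.487, 0.874, 0.0, -0.0]
contact_force: [-0.2, 0.0, 0.0]
finger_gap: 62.3
grip_force: 0.0
t 34.4 tcp [ 441.8 -289.7   15.4] yaw 31.7 rotvec to goal [-0.    -0.    -0.001] then shift m [-0.0004  0.      0.0004] gap 62.3 grip 0.0 q6 -1.36
```

```bash
python3 -m pendant '[0,0,0,0,0,0,0, 0,0,0,0,0,0,0.2, 0,0,0,0,0,0,0.3, 0,0,0,0,0,0,0.3, 0,0,0,0,0,0,0.3]' 20; python3 -m pendant '[0,0,0,0,0,-0.01,0.3, 0,0,0,0,0,-0.03,0.3, 0,0,0,0,0,-0.03,0.3, 0,0,0,0,0,-0.03,0.3, 0,0,0,0,0,0,0.3]'; python3 go.py 617 -106 110 31.8
```

```text
time: 35.02
tcp_pos: [442.0, -289.8, 15.7]
orientation: [0.487, 0.874, -0.0, 0.0]
contact_force: [-0.0, 0.3, 1.9]
finger_gap: 45.5
grip_force: 20.0
time: 35.65
tcp_pos: [443.2, -291.1, 118.2]
orientation: [0.487, 0.874, -0.001, 0.003]
contact_force: [0.5, 0.4, -1.2]
finger_gap: 45.5
grip_force: 20.0
t 35.65 tcp [ 443.2 -291.1  118.2] yaw 31.7 rotvec to goal [ 0.001  0.006 -0.001] then shift m [0.0658 0.2452 0.0082] gap 45.5 grip 20.0 q6 -1.36
```

```bash
python3 -m pendant '[0,0,0,0.006,0.02,0,0.3, 0,0,0,0.012,0.045,0,0.3, 0,0,0,0.013,0.05,0,0.3, 0,0,0,0.013,0.05,0,0.3, 0,0,0,0.013,0.05,0,0.3]'>/dev/null; python3 -m pendant '[0,0,0,0.0085,0.03,0.01,0.3, 0,0,0,0,0,0.03,0.3, 0,0,0,0,0,0.015,0.3, 0,0,0,0,0,0,0.3, 0,0,0,0,0,0,0.3]'; python3 go.py 617 -106 38.3 31.8; python3 - <<'E'
from h import *
p=bot.get_image("scene")
print([ (n,d["position"],round(d["p"],2)) for n in("rect_watch_center","cushion_top") for d in bot.tip_of(p,n)[:1]])
cv2.imwrite("pics/b2.png",cv2.resize(p["image"][160:310,210:360,::-1],None,fx=3,fy=3))
E
```

```text
time: 36.9
tcp_pos: [616.0, -105.7, 61.3]
orientation: [0.487, 0.873, 0.0, 0.001]
contact_force: [-0.2, -0.0, -0.3]
finger_gap: 45.8
grip_force: 20.0
t 36.9 tcp [ 616.  -105.7   61.3] yaw 31.7 rotvec to goal [ 0.001  0.001 -0.002] then shift m [-0.0008  0.0007  0.023 ] gap 45.8 grip 20.0 q6 -0.92
[('rect_watch_center', [615.5, -101.1, 57.1], 0.88), ('cushion_top', [612.7, -103.1, 25.4], 0.78)]
```

View pics/b2.png

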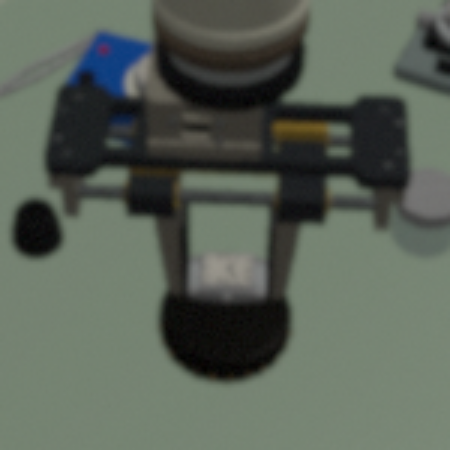

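```bash
python3 -m pendant '[0,0,0,0,0.001,0.01,0.3,0,0,0,0,0,0.007,0.3,0,0,0,0,0,0.002,0.3, 0,0,0,0,0,0,0.3, 0,0,0,0,0,0,0.3]' | grep -E "tcp|contact"; python3 -m pendant '[0,0,0,0,0,0.0007,0.3,0,0,0,0,0,0,0.3]'| grep -E "tcp|contact"; python3 -m pendant '[0,0,0,0,0,0.0007,0.3,0,0,0,0,0,0,0.3]'| grep -E "tcp|contact"
```

```text
tcp_pos: [616.8, -104.6, 41.8]
contact_force: [-0.0, -0.2, -1.8]
tcp_pos: [616.6, -104.6, 40.9]
contact_force: [-0.9, 0.8, 0.3]
tcp_pos: [616.5, -104.6, 40.1]
contact_force: [0.4, -0.8, -0.2]
```

```bash
python3 -m pendant '[0,0,0,0,0,0.001,0.3,0,0,0,0,0,0,0.3]'| grep -E "tcp|contact"; python3 -m pendant '[0,0,0,0,0,0.0005,0.3,0,0,0,0,0,0,0.3]'| grep -E "tcp|contact"
```

```text
tcp_pos: [616.4, -104.5, 38.9]
contact_force: [0.8, 0.0, -0.6]
tcp_pos: [616.6, -104.6, 38.7]
contact_force: [-0.7, 0.5, 0.7]
```

```bash
python3 -m pendant '[0,0,0,0,0,0.0004,0.3,0,0,0,0,0,0,0.3]'| grep -E "tcp|contact"; python3 -m pendant '[0,0,0,0,0,0,0.1, 0,0,0,0,0,0,-0.1, 0,0,0,0,0,0,-0.35, 0,0,0,0,0,0,-0.35,0,0,0,0,0,-0.01,-0.35]'; python3 -m pendant '[0,0,0,0,0,-0.03,-0.35, 0,0,0,0,0,-0.05,-0.35, 0,0,0,0,0,-0.05,-0.35, 0,0,0,0,-0.05,0,-0.35,0,0,0,0,-0.05,0,-0.35]';python3 -m pendant '[0,0,0,0,-0.05,0,-0.35, 0,0,0,0,-0.05,0,-0.35, 0,0,0,0,-0.05,0,-0.35, 0,0,0,0,-0.05,0,-0.35,0,0,0,0,0,0,-0.35]'
python3 - <<'E'
from h import *
for c in("top","scene"):
    p=bot.get_image(c)
    print([ (n,d["position"],round(d["p"],2)) for n in("round_watch_center","pocket_watch_center","rect_watch_center","cushion_top") for d in bot.tip_of(p,n)[:1]])
    if c=="top": cv2.imwrite("pics/b3.png",np.hstack([rect(p,(617,-106),28,50,4),cv2.resize(p["image"][:,:,::-1],(400,400))]))
E
```

```text
tcp_pos: [616.6, -104.6, 38.7]
contact_force: [-2.4, 0.8, 5.7]
time: 39.55
tcp_pos: [615.7, -104.3, 47.5]
orientation: [0.487, 0.874, -0.0, -0.001]
contact_force: [-0.2, -0.6, -0.0]
finger_gap: 61.8
grip_force: 0.0
time: 40.17
tcp_pos: [531.3, -157.9, 180.0]
orientation: [0.486, 0.874, -0.0, 0.002]
contact_force: [-0.7, -1.2, -0.2]
finger_gap: 62.4
grip_force: 0.0
time: 40.8
tcp_pos: [359.7, -264.0, 179.0]
orientation: [0.489, 0.872, -0.0, 0.001]
contact_force: [0.7, 0.0, 0.2]
finger_gap: 61.9
grip_force: 0.0
[('round_watch_center', [623.6, 204.8, 56.0], 0.74), ('pocket_watch_center', [470.7, 33.1, 40.9], 0.6), ('rect_watch_center', [614.5, -102.1, 31.6], 0.93), ('cushion_top', [614.8, -105.5, 29.5], 0.65)]
[('round_watch_center', [624.1, 202.7, 51.4], 0.73), ('pocket_watch_center', [469.0, 32.4, 39.6], 0.6), ('rect_watch_center', [616.6, -100.8, 35.0], 0.55), ('cushion_top', [616.8, -103.2, 34.7], 0.32)]
```

View pics/b3.png

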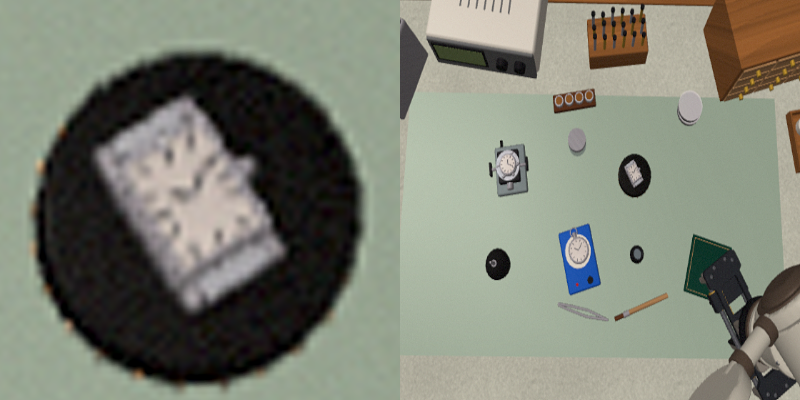

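```bash
python3 -c "
from station import bot
print(bot.finish_job())"
```

```text
the job is handed in; nothing more can be done
None
```

The job is handed in at about 41 s on the robot's clock, with no verdict shown: the round watch is on the microphone stand, the pocket watch on the demagnetiser and the rectangular watch on the cushion, each released dial up and by the cameras within about 5 mm of centre.

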